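# Cam-clamp a row of cells in the load-test fixture

### The arm

A 6-joint arm with a two-finger parallel gripper is mounted at the origin on a cart in front of the work surface, level with it; the furniture and walls round the work are solid. World frame = base frame: x ahead of the robot, y to its left, z up, the work surface at z = 0. Lengths are in m, angles in degrees, forces in N, time in s.
With the tool pointing down it reaches from about 0.25 to 0.725 m from the base axis. Payload 9.7 kg.
Tool frame: the origin (TCP) lies midway between the tips of the shut fingers; the grasp point (between the pads) lies bot.hold_point_z behind it (bot.hold_point_z is the distance from the TCP to the grasp point, in m); z points along the fingers, y is the line along which they close (so a half turn about z gives the same grasp; the last joint's range is limited). The gripper opens to 85 mm and grips with 20 to 120 N. Pads are 22 mm wide; open, the fingers measure 114 mm over their backs; the gripper's body (76 mm by 85 mm) begins 54 mm behind the grasp point. The pads swing forward as they close: fully open they stand 13 mm farther back than shut.
Start: joints at [71.505, 4.979, 10.078, 95.1, 0, 90], TCP at [0.174, 0.522, 0.231] pointing down, gripper open.
Joint ranges: [-179.16, 179.16], [-48.56, 103.87], [-65.8, 70.77], [-126.05, 130.52], [-82.76, 87.17], [-180, 180]. Speed limits (degrees/s): [127.2, 127.2, 147.25, 180, 180, 180].

### API

Orientations are given as [roll, pitch, yaw] about the fixed x, y, z axes, in that order (R = Rz(yaw) Ry(pitch) Rx(roll)).
In Python, from workcell import bot, camera, camera_model, ticket gives the robot as it stands.
- The arm moves only by the tool send_rows, never from a script. Its argument "targets" is text: rows parted by semicolons, each of 5 numbers parted by spaces: the shift along the tool's x, y, z in mm, then the turn about the tool's z in degrees, then the closure in counts, from 0 (fully open) to 255 (shut). A call has 1 to 20 rows; each row is the pose to reach, as a shift and turn from the pose commanded when the call began, along the tool's axes at that moment; what a row does not reach only later rows make up. A row lasts 1/8 s, in which the tool goes at most 62.5 mm and 10.7 degrees, less where a joint would pass 70% of its speed; a pose out of reach is approached as far as the arm can. A call with a gripper value outside its range is refused whole. The fingers move at their own pace and stop on an object; "newtons" is the grip in N (left out, the last holds). Time passes only in rows, so rows that repeat a pose let the fingers close. It gives the time, the measured TCP pose, the force, the opening and the grip force at its end, in the units of the state.
- bot.get_obs(): the state, without advancing time (a new reading comes with each control period).
- camera(name): name is "scene" or "side" or "wrist"; returns the picture (480x640x3 uint8, blue, green, red); there is no depth.
- camera_model(name): a dict with "K" (3x3 intrinsics, pixels), "pose" (4x4, takes a point from camera to world coordinates); the wrist camera has in their place "T_tool_cam" (4x4, takes a point from camera to tool coordinates, whose origin is the TCP and whose axes are the flange's). Camera axes: x right, y down, z forward; pixel columns grow to the right and rows downward; lengths in m; the calibration is good to about 2 mm. A picture is of the moment at which its call begins: read the wrist's pose just before it. camera_model takes no time and is no camera call.
- ticket.job_done(): hands the job in; it is judged then, once.
The state is a dict: "time": time; "q": joint angles; "qd": joint speeds; "joint_efforts": joint torques, N m; "ee_pos": TCP position; "tcp_rot": TCP orientation; "wrist_force": force on the tool from outside, world axes, zero at the start; "torque": the same for the moment, N m; "opening": finger opening in m; "grasp_force": force on a finger pad.
Only numpy, scipy, OpenCV 4.12 (cv2) and the standard library are available. Lean on these libraries where they do the work, as an engineer would, in place of code of your own. Each camera call takes 0.05 s, during which the arm holds its last target. There are 200 camera calls.

### The job

Clamp the taped row of six cells in the cam fixture for its load test: with the safety catch still locking the crank, slide the row along the bed until it is fully home against the end stop. Then draw the catch right out, work the crank clockwise until the follower has climbed the cam and settled in its flat dwell, so that the sprung contact bar presses on the cells, and slide the catch fully back in to lock the crank there. Leave the other things on the bench alone.

Things in the scene. Friction and masses are not known exactly. Their poses are not given: they have to be found in the camera images.
- fixture: Hand-cranked cam clamp for cell rows, fixed on the bench: aluminium plate 236 x 224 x 10 mm. Origin under the plate, on the bench: x along the bed towards the end stop, y towards the fixed contact bar, z up; plate x -0.133 to 0.103, y -0.118 to 0.106. The crank, cam and index disc stand on its -y half, the catch on the -x side of the crank's shaft.
- bed (a point): On the bed (the plate's top, z = 0.010) in the middle of the 80 mm wide lane, fixture x = -0.06, y = 0.045; axes as the fixture. The lane runs along x and is open at its near (-x) end. On both sides low rails (tops z 0.022), and from x = -0.04 on the contact bars (tops z 0.029; two sockets on the fixed +y bar reach z 0.038).
- cell_row: Row of six grey cells taped side by side, 113 mm (its x, along the lane) x 70 mm x 18 mm high, 0.3 to 0.6 kg; origin at the centre of its underside. It lies loose on the bed 60 to 85 mm short of home. Home: its +x end touches the end stop, origin at fixture x = 0.030. Push it by the middle of its -x end with closed fingers.
- home_stop (a point): Centre of the end stop's face (fixture x = 0.087, y = 0.045), 9 mm above the bed; the stop's top is at z = 0.026.
- crank_axis (a point): Point on the crank's vertical shaft axis, at the height of the hub's top (z = 0.044; a nut on it reaches 0.049); fixture x = 0.015, y = -0.065.
- crank_knob (a point): Middle of the crank's upright black knob (20 mm diameter, from 42 to 86 mm above the bench; the point is at z = 0.066), 65 mm from the shaft axis, on a flat steel arm whose top is at z = 0.042. At crank 0 the knob lies 20 degrees counter-clockwise (from above) of the fixture's +x direction, at 2.269 it lies 110 degrees clockwise of it.
- crank (a joint): Crank angle, rad, growing clockwise seen from above; 0 = open, locked. The spiral cam lifts the follower to a corner at 1.87; past it is a 20 mm wide flat centred on 2.269: springs settle the crank there (within 0.08) by themselves from 1.97 to 2.57. Past 2.67 the follower slips off the far corner (hard stop 3.02; push it back). Needs about 6 N at the knob, pushed from behind; let go before 1.8 it springs back.
- carriage (a joint): Travel of the roller follower and its carriage towards the cells, m, worked only by the cam against a return spring: 0 open, about 0.011 to 0.013 in the flat dwell, 0.0125 to 0.015 on the corners either side of it.
- contact_bar: Grey moving contact bar on the -y side of the lane, 110 x 10 x 17 mm, six copper pads, sprung on the carriage. Its origin is under the crank axis, not on the bar. In the dwell it presses the row against the fixed bar with about 7 to 10 N.
- catch_tab (a point): Middle of the safety catch's upright black thumb tab: 10 mm thick along fixture x, 24 mm wide along y, from z = 0.0185 to 0.0525; the point is at z = 0.042. It stands 68 mm from the shaft axis, on its fixture -x side, when the catch is in, 84 mm when out.
- catch (a joint): Travel of the safety catch, m: 0 = fully in, nose in a notch of the index disc (34 mm radius) on the shaft, crank locked; 0.016 = fully out (fixture -x). The crank is free beyond 0.008. Stays where left; about 2 N to slide. It goes in again only with the follower in the flat, where the disc has its second notch; elsewhere the nose meets the rim at 0.007.
- battery_pack: Bystander: blue-sleeved battery pack, 51 x 160 x 22 mm, lying beside the fixture.
- multimeter: Bystander: hand-held multimeter, 130 x 66 x 39 mm.
- screw_dish: Bystander: small round dish of screws, 66 mm across, 15 mm high, behind the fixture.
- side_cutters: Bystander: red-handled side cutters, 52 x 128 x 12 mm, in front of the fixture.
There are look-alikes about, which are no part of the job. What is meant by the cell_row is not green, and is the larger of those in its own colour.

How it is judged (in metres and radians):
On the way, in this order (a step that is already met when the one before it is completed fails the run):
1. the cell row is fully home against the end stop, the catch still in (x of cell_row in the frame of fixture above 0.0265 m and z of cell_row in the frame of fixture below 0.014 m and y of cell_row in the frame of fixture above 0.03 m and value of joint catch below 0.004 m), for 0.2 s.
2. the safety catch is drawn out (value of joint catch above 0.01 m), for 0.1 s.
3. the crank has been worked until the follower rests in the cam's flat, catch still out (value of joint crank between 2.149 and 2.389 rad and value of joint carriage above 0.0095 m and value of joint catch above 0.006 m), for 0.2 s.
At the end, for the whole second after the job is handed in: The row lies on the bed within 4 mm of home against the end stop; the crank is within 0.12 rad of the middle of the flat (2.269) with the carriage advanced by more than 9.5 mm; the contact bar presses on the row with more than 3 N; the catch is in to within 4 mm; all at rest (all of step 1 and value of joint crank between 2.149 and 2.389 rad and value of joint carriage above 0.0095 m and contact force between contact_bar and cell_row above 3 N and linear speed of cell_row below 0.02 m/s and velocity of joint crank between -0.1 and 0.1 rad/s); the robot touches nothing.
It fails at once if the bystanders (battery pack, multimeter, screw dish, side cutters) are shoved more than 3 cm (distance of any of battery_pack, multimeter, screw_dish, side_cutters from where it was at the start of the episode above 0.03 m).
It also fails if it takes over 64 s, if anything falls off the work surface, if the arm or the gripper's body presses on something with over 40 N, if the wrist force passes 120 N, or if a joint passes its speed limit or range.

## Working session

There is one attempt and no reset: what is moved stays moved. The work goes in short steps, Python scripts to look and compute and a tool call to move; the robot and the scene stay as the last step left them, time stands still between calls to the robot, and variables do not carry over. Pictures are saved under pics/ and viewed, at most 10 in all, crops included, and the job is handed in when it is done.

Besides the shell and the picture viewer there is one more tool, called after ">>>" as name(argument=value, ...) on one line, values as JSON. send_rows: Moves the arm, as the interface text tells. Its arguments: {"type":"object","properties":{"targets":{"type":"string"},"newtons":{"type":"number"}},"required":["targets"]}

```bash
ls; mkdir -p pics
python3 - <<'E'
from workcell import bot,camera,camera_model
import cv2,numpy as np
print(bot.get_obs(),bot.hold_point_z)
for n in("scene","side"):
    cv2.imwrite(f"pics/{n}0.png",camera(n)); m=camera_model(n); print(n,np.round(m["K"],1),np.round(m["pose"],3))
print(camera_model("wrist"))
E
```

```text
pics
{'time': 0.0, 'q': array([7.15064443e+01, 5.01046326e+00, 1.00357271e+01, 9.50981694e+01,
       5.38778007e-04, 9.00004218e+01]), 'qd': array([-0.01006633, -0.01702886, -0.04086031,  0.06454583,  0.02924134,
       -0.0616225 ]), 'joint_efforts': array([ 6.94660703e-04, -5.20381629e+01,  4.64807618e+01,  1.61130319e-02,
        1.96586342e-05,  2.40361391e-05]), 'ee_pos': array([0.17438909, 0.52139737, 0.23060057]), 'tcp_rot': array([-1.79927094e+02, -5.38240807e-04,  1.61506022e+02]), 'wrist_force': array([-0.04316255,  0.84274005,  0.08030387]), 'torque': array([0.0431066 , 0.03984288, 0.03715995]), 'grasp_force': 0.0, 'opening': 0.08539593976919709} 0.0187
scene [[499.3   0.  320.1]
 [  0.  499.3 237.2]
 [  0.    0.    1. ]] [[ 0.646 -0.316  0.694 -0.198]
 [-0.763 -0.246  0.598 -0.675]
 [-0.018 -0.916 -0.4    0.512]
 [ 0.     0.     0.     1.   ]]
side [[469.1   0.  313. ]
 [  0.  469.1 241.3]
 [  0.    0.    1. ]] [[-0.992 -0.084  0.093  0.449]
 [-0.125  0.638 -0.76   0.803]
 [ 0.005 -0.765 -0.643  0.787]
 [ 0.     0.     0.     1.   ]]
{'K': array([[425.4825627 ,   0.        , 322.28945563],
       [  0.        , 425.4825627 , 244.79101183],
       [  0.        ,   0.        ,   1.        ]]), 'T_tool_cam': array([[-9.85047881e-04, -9.65211466e-01, -2.61468653e-01,
         6.60735817e-02],
       [ 9.99999264e-01, -1.13609741e-03,  4.26540972e-04,
        -2.30859265e-04],
       [-7.08756097e-04, -2.61468040e-01,  9.65211874e-01,
        -1.43040287e-01],
       [ 0.00000000e+00,  0.00000000e+00,  0.00000000e+00,
         1.00000000e+00]])}
```

View pics/scene0.png

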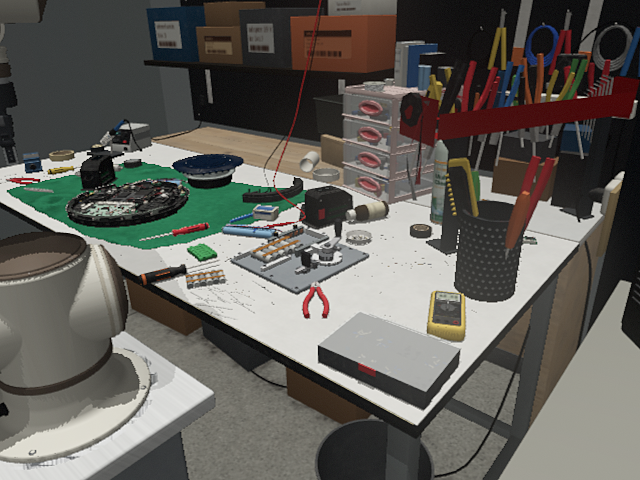

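View pics/side0.png

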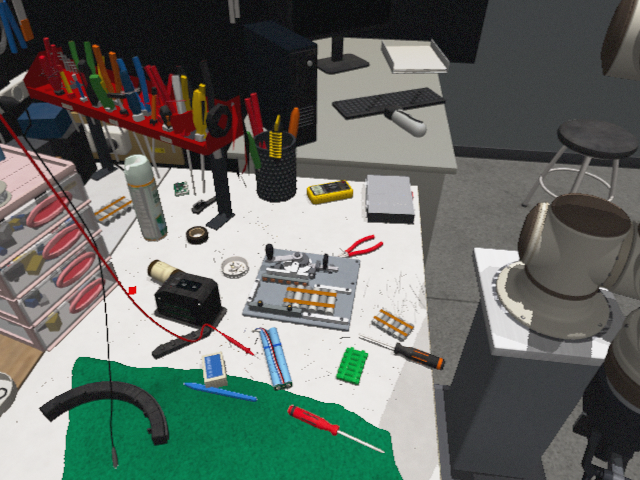

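Run:
```python
import cv2,numpy as np
a=cv2.imread("pics/side0.png")[235:345,235:425]; b=cv2.imread("pics/scene0.png")[205:300,180:380]
a=cv2.resize(a,(656,380),interpolation=cv2.INTER_CUBIC);
b=cv2.resize(b,(656,312),interpolation=cv2.INTER_CUBIC)
cv2.imwrite("pics/crop0.png",cv2.resize(np.vstack([a,b]),None,fx=.86,fy=.86))
```

```text
(no output)
```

View pics/crop0.png

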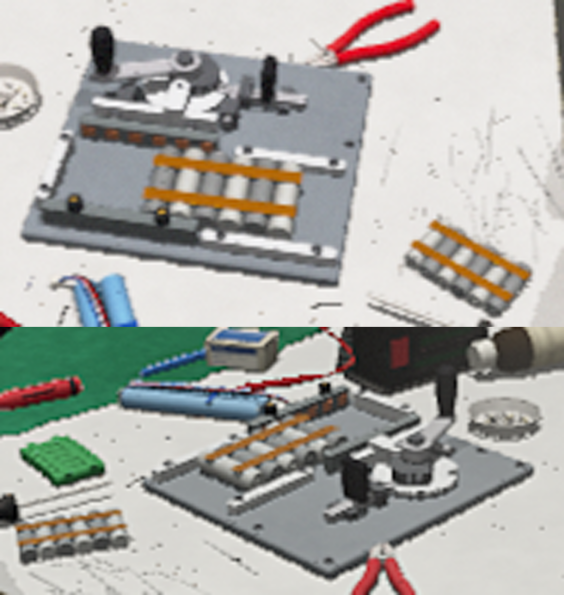

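```bash
cat > h.py <<'E'
import numpy as np,cv2
from scipy.spatial.transform import Rotation as R
def ray(K,T,uv,z):
    d=T[:3,:3]@np.linalg.solve(K,[uv[0],uv[1],1.]); o=T[:3,3]
    return o+d*(z-o[2])/d[2]
def fit(P,Q): # planar rigid: Q(world)=Rot P+t
    P=np.array(P,float);Q=np.array(Q,float)[:,:2];p=P-P.mean(0);q=Q-Q.mean(0)
    th=np.arctan2((p[:,0]*q[:,1]-p[:,1]*q[:,0]).sum(),(p*q).sum())
    M=np.array([[np.cos(th),-np.sin(th)],[np.sin(th),np.cos(th)]])
    t=Q.mean(0)-M@P.mean(0); return np.degrees(th),t,M,(Q-(P@M.T+t))
def toolT(o):
    T=np.eye(4);T[:3,:3]=R.from_euler('xyz',o["tcp_rot"],degrees=True).as_matrix();T[:3,3]=o["ee_pos"];return T
def shift(o,p): # world TCP goal -> tool mm
    T=toolT(o);return np.round(1000*T[:3,:3].T@(np.array(p)-T[:3,3]),1)
E
python3 - <<'E'
from h import *
from workcell import bot,camera_model
m=camera_model("side")
C=[(267.7,248.5),(359.6,260.3),(349.5,327),(242.4,314)]
P=[(.103,-.118),(-.133,-.118),(-.133,.106),(.103,.106)]
Q=[ray(m["K"],m["pose"],c,.01) for c in C]
print(np.round(Q,3));th,t,M,r=fit(P,Q);print(th,t,np.round(r,3))
for n,p in dict(mid=(0,0),row=(-.04,.045),tab=(-.053,-.065)).items():print(n,M@p+t)
o=bot.get_obs();g=np.append(M@(-.02,0)+t,.33);print(shift(o,g),toolT(o)[:3,:3].round(3))
E
```

```text
[[ 0.671 -0.071  0.01 ]
 [ 0.438 -0.057  0.01 ]
 [ 0.449  0.155  0.01 ]
 [ 0.682  0.149  0.01 ]]
-2.683034554409168 [0.57520071 0.04923627] [[-0.002  0.002]
 [ 0.001  0.005]
 [ 0.002 -0.006]
 [-0.001 -0.001]]
mid [0.57520071 0.04923627]
row [0.53735104 0.09605937]
tab [ 0.51921612 -0.01321151]
[-510.6 -326.2  -99. ] [[-0.948  0.317 -0.   ]
 [ 0.317  0.948 -0.001]
 [ 0.    -0.001 -1.   ]]
```

>>> send_rows(targets="-522 -344 11 74 255;-522 -344 11 74 255;-522 -344 11 74 255;-522 -344 11 74 255;-522 -344 11 74 255;-522 -344 11 74 255;-522 -344 11 74 255;-522 -344 11 74 255;-522 -344 11 74 255;-522 -344 11 74 255;-522 -344 11 74 255;-522 -344 11 74 255;-522 -344 11 74 255;-522 -344 11 74 255")

```text
time: 1.85
ee_pos: [0.56, 0.0308, 0.2207]
tcp_rot: [180.0, -0.0, 87.6]
wrist_force: [-0.6, 0.4, 0.3]
opening: 0.0004
grasp_force: 0.0
```

Run:
```python
from h import *
from workcell import bot,camera
o=bot.get_obs();np.save("o1.npy",o,allow_pickle=True);cv2.imwrite("pics/w1.png",camera("wrist"))
print(o["time"],o["ee_pos"],o["tcp_rot"],o["q"],o["opening"])
```

```text
1.85 [0.55996806 0.030762   0.22071249] [ 1.79966004e+02 -3.41873647e-03  8.75950835e+01] [3.14434060e+00 6.22666512e+00 1.02476960e+01 9.39868635e+01
 1.15245451e-04 9.55492582e+01] 0.00035053228144284307
```

View pics/w1.png

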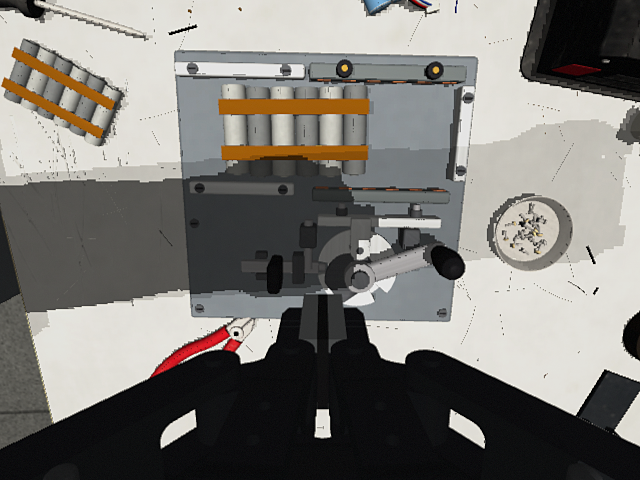

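Run:
```python
from h import *
from workcell import camera_model
m=camera_model("wrist");o=np.load("o1.npy",allow_pickle=True).item();T=toolT(o)@m["T_tool_cam"];K=m["K"]
C=[(175,52),(477,53),(449,319),(192,317)]
P=[(-.133,.106),(.103,.106),(.103,-.118),(-.133,-.118)]
Q=[ray(K,T,c,.01) for c in C]
th,t,M,r=fit(P,Q);print(th,t,np.round(r,4));np.savez("fix.npz",th=th,t=t,M=M)
for n,(uv,z) in dict(rowL=((219,120),.021),rowR=((369,120),.021),rowN=((294,84),.024),rowS=((294,176),.015),shaft=((360,277),.049),knobtop=((452,263),.086),tab=((274,260),.0525),stop=((457,132),.026)).items():
    w=ray(K,T,uv,z);print(n,w.round(4),"fix",(M.T@(w[:2]-t)).round(4))
for n,p in dict(pre=(-.16,.045),push0=(-.12,.045),home=(-.0265,.045),tab=(-.053,-.065),axis=(.015,-.065),knob=(.0761,-.0428)).items(): print(n,(M@p+t).round(4))
```

```text
-3.1810460683395516 [0.57655803 0.04834755] [[ 0.0028 -0.0026]
 [-0.0013 -0.0001]
 [-0.0027  0.0019]
 [ 0.0012  0.0008]]
rowL [0.4834 0.1073 0.021 ] fix [-0.0963  0.0537]
rowR [0.5992 0.1023 0.021 ] fix [0.0197 0.0552]
rowN [0.5431 0.1306 0.024 ] fix [-0.038   0.0803]
rowS [0.5383 0.0613 0.015 ] fix [-0.0389  0.0108]
shaft [ 0.5875 -0.0158  0.049 ] fix [ 0.0145 -0.0634]
knobtop [0.6477 0.0049 0.086 ] fix [ 0.0734 -0.0395]
tab [0.5218 0.0021 0.0525] fix [-0.0521 -0.0492]
stop [0.6661 0.0905 0.026 ] fix [0.087  0.0471]
pre [0.4193 0.1022]
push0 [0.4592 0.0999]
home [0.5526 0.0947]
tab [ 0.52   -0.0136]
axis [ 0.5879 -0.0174]
knob [0.6502 0.0014]
```

>>> send_rows(targets="65 -118 100 0.8 255;65 -118 100 0.8 255;65 -118 100 0.8 255;65 -118 170 0.8 255;65 -118 195 0.8 255;65 -118 204 0.8 255;65 -118 204 0.8 255;65 -118 204 0.8 255")

```text
time: 2.9
ee_pos: [0.4464, 0.1001, 0.018]
tcp_rot: [179.9, -0.0, 86.7]
wrist_force: [-0.1, 0.3, -0.0]
opening: -0.0003
grasp_force: 0.0
```

>>> send_rows(targets="0 10 0 0 255;0 20 0 0 255;0 30 0 0 255;0 38 0 0 255;0 46 0 0 255;0 54 0 0 255;0 62 0 0 255;0 70 0 0 255;0 76 0 0 255;0 82 0 0 255;0 82 0 0 255")

```text
time: 4.28
ee_pos: [0.5279, 0.0951, 0.0162]
tcp_rot: [180.0, 0.0, 86.7]
wrist_force: [-0.6, -0.6, 0.8]
opening: 0.0001
grasp_force: 0.1
```

Run:
```python
from h import *
from workcell import bot,camera
o=bot.get_obs();np.save("o2.npy",o,allow_pickle=True);im=camera("wrist");cv2.imwrite("pics/w2.png",im)
```

```text
(no output)
```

View pics/w2.png

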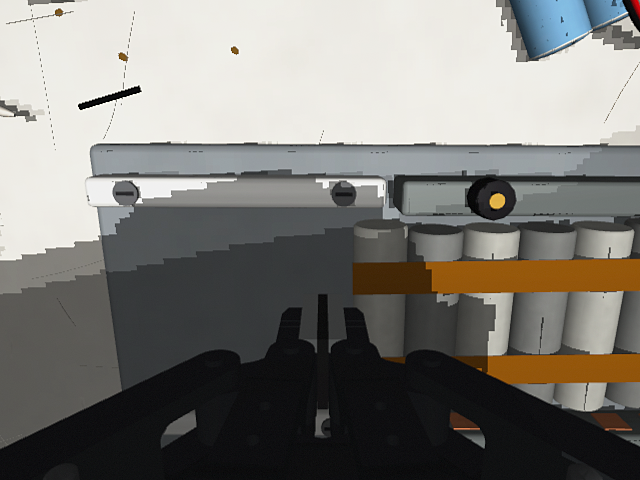

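>>> send_rows(targets="0 3 0 0 255;0 6 0 0 255;0 8 0 0 255;0 10 0 0 255;0 10 0 0 255")

```text
time: 4.95
ee_pos: [0.5374, 0.0945, 0.0163]
tcp_rot: [180.0, 0.0, 86.7]
wrist_force: [-0.4, 0.0, 0.5]
opening: -0.0002
grasp_force: 0.1
```

>>> send_rows(targets="0 2 0 0 255;0 4 0 0 255;0 5 0 0 255;0 6 0 0 255;0 6 0 0 255")

```text
time: 5.58
ee_pos: [0.5433, 0.0942, 0.0163]
tcp_rot: [180.0, 0.0, 86.7]
wrist_force: [-1.6, 0.1, 0.1]
opening: 0.0001
grasp_force: 0.6
```

Run:
```python
from h import *
from workcell import bot,camera,camera_model
f=np.load("fix.npz");m=camera_model("side");im=camera("side");o=bot.get_obs()
print(f["M"].T@(o["ee_pos"][:2]-f["t"]))
b,g,r=[im[:,:,i].astype(int) for i in range(3)]
k=((r-b>80)&(g>70)&(r<230)&(g<r*.75)).astype(np.uint8);k[:240]=0;k[335:]=0;k[:,:235]=0;k[:,365:]=0
n,l,s,c=cv2.connectedComponentsWithStats(k)
for i in range(1,n):
    if s[i,4]>25:
        y,x=np.where(l==i)
        for j in(x.argmin(),x.argmax()):
            w=ray(m["K"],m["pose"],(x[j],y[x==x[j]].mean()),.028);print(s[i],(f["M"].T@(w[:2]-f["t"])).round(4))
```

```text
[-0.03578873  0.04392467]
[257 283  35   6  99] [0.0862 0.0324]
[257 283  35   6  99] [0.009  0.0259]
[253 294  39   8 129] [0.0857 0.0668]
[253 294  39   8 129] [0.0008 0.0631]
```

>>> send_rows(targets="0 1.5 0 0 255;0 3 0 0 255;0 3 0 0 255;0 3 0 0 255")

```text
time: 6.12
ee_pos: [0.5447, 0.0942, 0.0161]
tcp_rot: [-179.8, -0.0, 86.7]
wrist_force: [-9.1, 0.9, 4.3]
opening: 0.0002
grasp_force: 5.4
```

>>> send_rows(targets="0 -10 0 0 255;0 -15 -40 0 200;0 -15 -95 0 165;0 -15 -95 0 165;-55 -22 -95 0 165;-108 -22 -95 0 165;-108 -22 -95 0 165;-108 -22 -95 0 165;-108 -22 -95 0 165")

```text
time: 7.25
ee_pos: [0.518, -0.0116, 0.111]
tcp_rot: [-180.0, -0.0, 86.8]
wrist_force: [0.2, -0.3, -0.3]
opening: 0.0303
grasp_force: 0.0
```

Run:
```python
from h import *
from workcell import bot,camera
f=np.load("fix.npz");o=bot.get_obs();np.save("o3.npy",o,allow_pickle=True);im=camera("wrist");cv2.imwrite("pics/w3.png",im)
print(f["M"].T@(o["ee_pos"][:2]-f["t"]),shift(o,(.52,-.0136,.028)))
```

```text
[-0.05512969 -0.0631268 ] [-1.9  2.1 83. ]
```

View pics/w3.png

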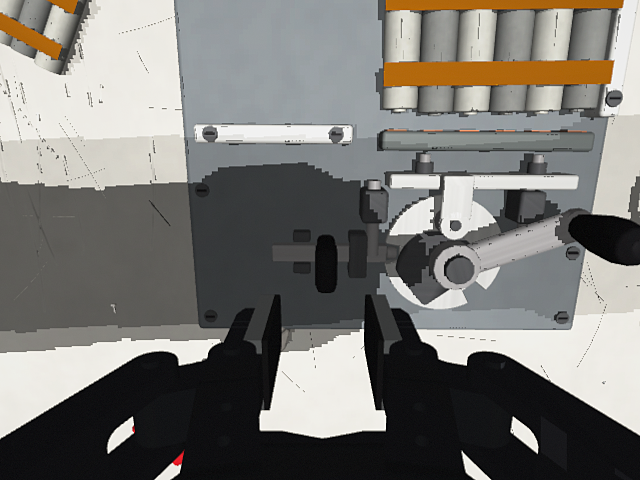

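>>> send_rows(newtons=20, targets="-1 2 40 0 165;-1 2 65 0 165;-1 2 75 0 165;-1 2 75 0 165;-1 2 75 0 230;-1 2 75 0 230;-1 2 75 0 230;-1 2 75 0 230")

```text
time: 8.3
ee_pos: [0.5198, -0.0135, 0.0375]
tcp_rot: [180.0, -0.0, 86.7]
wrist_force: [-5.3, 0.7, 4.8]
opening: 0.0097
grasp_force: 21.0
```

>>> send_rows(targets="0 -4 0 0 230;0 -8 0 0 230;0 -12 0 0 230;0 -16 0 0 230;0 -16 0 0 230;0 -16 0 0 230")

```text
time: 9.05
ee_pos: [0.5042, -0.0125, 0.0374]
tcp_rot: [179.9, -0.0, 86.7]
wrist_force: [-1.3, 1.8, 8.2]
opening: 0.0095
grasp_force: 21.5
```

>>> send_rows(targets="0 0 0 0 165;0 0 0 0 165;0 0 -40 0 165;0 0 -90 0 165;0 0 -90 8 165;12 70 -90 20 165;24 144 -90 30 165;24 144 -90 40 165;24 144 -90 50 165;24 144 -90 60 165;24 144 -90 70 165;24 144 -90 70 165;24 144 -90 70 165")

```text
time: 10.68
ee_pos: [0.649, 0.0029, 0.126]
tcp_rot: [-180.0, 0.0, 16.9]
wrist_force: [0.5, -0.3, 0.2]
opening: 0.0305
grasp_force: 0.0
```

Run:
```python
from h import *
from workcell import bot,camera
f=np.load("fix.npz");o=bot.get_obs();np.save("o4.npy",o,allow_pickle=True);im=camera("wrist");cv2.imwrite("pics/w4.png",im)
cv2.imwrite("pics/s4.png",cv2.resize(camera("side")[235:345,225:375],(750,550)))
print(o["q"],f["M"].T@(o["ee_pos"][:2]-f["t"]),shift(o,(.649,.003,.05)))
```

```text
[ 2.60938830e-01  1.79009754e+01  1.34321043e+01  8.55559634e+01
 -3.24908291e-03  1.63335995e+02] [ 0.07482031 -0.04131993] [ 0.1 -0.  76. ]
```

View pics/w4.png

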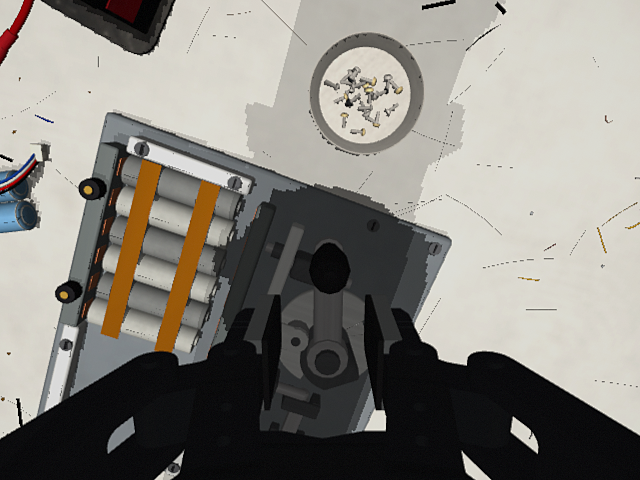

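>>> send_rows(targets="0 0 0 -10 165;0 0 0 -20 165;0 0 0 -30 165;0 0 0 -40 165;0 0 0 -50 165;0 0 0 -60 165;0 0 0 -70 165;0 0 0 -80 165;0 0 0 -90 165;0 0 0 -90 165")

```text
time: 12.02
ee_pos: [0.649, 0.0029, 0.1263]
tcp_rot: [-180.0, 0.0, 106.7]
wrist_force: [-0.7, 0.4, -0.2]
opening: 0.03
grasp_force: 0.0
```

Run:
```python
from h import *
from workcell import camera_model
f=np.load("fix.npz");m=camera_model("wrist")
for fn,L in (("o4.npy",[("shaft",(326,361),.049),("knob",(329,262),.086),("-x+y.. socket hi",(93,188),.038)]),("o3.npy",[("shaft",(459,267),.049),("tab",(326,240),.0525)])):
    o=np.load(fn,allow_pickle=True).item();T=toolT(o)@m["T_tool_cam"]
    for n,uv,z in L:
        w=ray(m["K"],T,uv,z);print(fn,n,w.round(4),(f["M"].T@(w[:2]-f["t"])).round(4))
```

```text
o4.npy shaft [ 0.589  -0.0174  0.049 ] [ 0.0161 -0.0649]
o4.npy knob [0.6578 0.0026 0.086 ] [ 0.0837 -0.0412]
o4.npy -x+y.. socket hi [0.6466 0.1324 0.038 ] [0.0653 0.0878]
o3.npy shaft [ 0.5869 -0.0168  0.049 ] [ 0.014  -0.0644]
o3.npy tab [0.5205 0.0021 0.0525] [-0.0534 -0.0493]
```

>>> send_rows(targets="0 0 0 -10 165;0 0 0 -20 165;0 0 0 -30 165;0 0 0 -40 165;0 0 0 -50 165;0 0 0 -60 165;0 0 0 -70 165;0 0 0 -80 165;0 0 0 -90 165;0 0 0 -90 165")

```text
time: 13.28
ee_pos: [0.6491, 0.003, 0.1263]
tcp_rot: [-180.0, -0.0, -163.5]
wrist_force: [-0.7, -0.1, 0.6]
opening: 0.0301
grasp_force: 0.0
```

Run:
```python
from h import *
from workcell import bot
f=np.load("fix.npz");o=bot.get_obs();print(o["q"],o["ee_pos"],o["tcp_rot"])
A=np.array([.588,-.0174]);s0=shift(o,(.6502,.0014,.05));print(s0)
for c in list(range(0,131,10)):
    th=np.radians(-3.2+20-c);p=A+.065*np.array([np.cos(th),np.sin(th)]);print(c,shift(o,(*p,.05)))
```

```text
[ 2.61387830e-01  1.78917375e+01  1.34472045e+01  8.55565365e+01
 -1.36258930e-03 -1.62153360e+01] [0.64908554 0.00295442 0.126271  ] [-1.79998990e+02 -1.40748445e-03 -1.63523276e+02]
[-0.6 -1.8 76.3]
0 [-0.7 -1.8 76.3]
10 [  0.3 -13.1  76.3]
20 [  3.1 -24.1  76.3]
30 [  7.9 -34.4  76.3]
40 [ 14.3 -43.7  76.3]
50 [ 22.3 -51.7  76.3]
60 [ 31.5 -58.3  76.3]
70 [ 41.8 -63.1  76.3]
80 [ 52.7 -66.1  76.3]
90 [ 64.  -67.2  76.3]
100 [ 75.3 -66.3  76.3]
110 [ 86.2 -63.4  76.3]
120 [ 96.5 -58.7  76.3]
130 [105.8 -52.2  76.3]
```

>>> send_rows(targets="-1 -2 0 0 165;-1 -2 25 0 165;-1 -2 50 0 165;-1 -2 65 0 165;-1 -2 75 0 165;-1 -2 75 0 172;-1 -2 75 0 172")

```text
time: 14.15
ee_pos: [0.6511, 0.0014, 0.0523]
tcp_rot: [-180.0, 0.1, -163.3]
wrist_force: [-0.0, 0.9, 0.2]
opening: 0.028
grasp_force: 0.0
```

>>> send_rows(targets="0.2 -5.7 0 5 172;1 -11.3 0 10 172;2.2 -16.8 0 15 172;3.9 -22.2 0 20 172;6.1 -27.5 0 25 172;8.7 -32.5 0 30 172;11.8 -37.3 0 35 172;15.2 -41.8 0 40 172;19 -46 0 45 172;23.2 -49.8 0 50 172;27.7 -53.2 0 55 172;32.5 -56.3 0 60 172;37.5 -58.9 0 65 172;42.8 -61.1 0 70 172;48.2 -62.8 0 75 172;53.7 -64 0 80 172;59.3 -64.8 0 85 172;65 -65 0 90 172;70.7 -64.8 0 95 172;76.3 -64 0 100 172")

```text
time: 16.65
ee_pos: [0.5981, -0.0827, 0.053]
tcp_rot: [179.7, 0.1, 96.5]
wrist_force: [7.2, -3.3, -1.3]
opening: 0.0277
grasp_force: 3.7
```

>>> send_rows(targets="0.2 -5.7 0 5 172;1 -11.3 0 10 172;2.2 -16.8 0 15 172;3.9 -22.2 0 20 172;6.1 -27.5 0 25 172;8.7 -32.5 0 30 172;8.7 -32.5 0 30 172;8.7 -32.5 0 30 172;8.7 -32.5 0 30 172")

```text
time: 17.77
ee_pos: [0.5629, -0.0771, 0.0514]
tcp_rot: [180.0, -0.0, 66.8]
wrist_force: [-0.5, -0.2, 0.6]
opening: 0.0277
grasp_force: 0.0
```

Run:
```python
from h import *
from workcell import bot,camera
f=np.load("fix.npz");o=bot.get_obs()
v=f["M"].T@(o["ee_pos"][:2]-f["t"])-[.015,-.065];print(np.linalg.norm(v),np.degrees(np.arctan2(v[1],v[0])),o["q"])
```

```text
0.06474836482049669 -109.5790511637446 [-7.79909048e+00  7.77207165e+00 -6.79116365e+00  7.54216346e+01
  8.79696148e-04  1.05438391e+02]
```

>>> send_rows(targets="0 0 -20 0 165;0 0 -75 0 165;0 0 -75 0 165;0 0 -75 -10 165;0 0 -75 -20 165;0 0 -75 -20 165;0 0 -75 -20 165")

```text
time: 18.65
ee_pos: [0.5626, -0.077, 0.1259]
tcp_rot: [-180.0, -0.0, 86.5]
wrist_force: [0.0, 0.5, -0.7]
opening: 0.03
grasp_force: 0.0
```

Run:
```python
from h import *
from workcell import bot,camera
o=bot.get_obs();np.save("o5.npy",o,allow_pickle=True);cv2.imwrite("pics/w5.png",camera("wrist"))
print(shift(o,(.504,-.0135,.037)),o["q"][5])
```

```text
[ 59.8 -62.3  88.9] 85.70420222642649
```

View pics/w5.png

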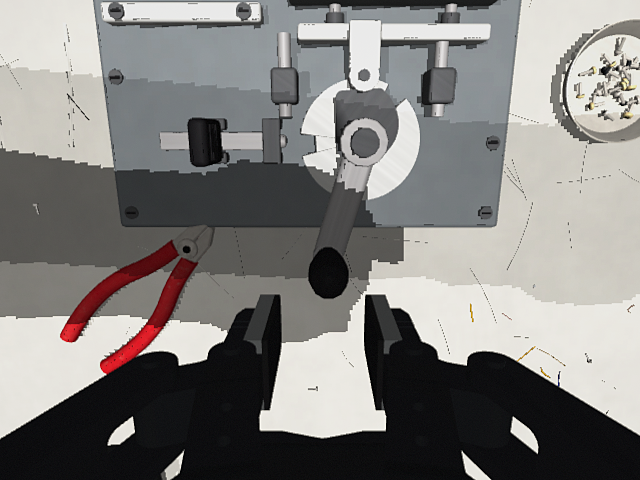

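>>> send_rows(newtons=20, targets="30 -31 0 0 165;60 -62 0 0 165;60 -62 0 0 165;60 -62 40 0 165;60 -62 75 0 165;60 -62 89 0 165;60 -62 89 0 165;60 -62 89 0 230;60 -62 89 0 230;60 -62 89 0 230;60 -62 89 0 230")

```text
time: 20.08
ee_pos: [0.5051, -0.0137, 0.0386]
tcp_rot: [179.9, 0.0, 86.7]
wrist_force: [-0.1, -0.4, 7.1]
opening: 0.0094
grasp_force: 22.1
```

>>> send_rows(targets="0 4 0 0 230;0 8 0 0 230;0 11 0 0 230;0 14 0 0 230;0 16 0 0 230;0 17 0 0 230;0 17 0 0 230;0 17 0 0 230")

```text
time: 21.08
ee_pos: [0.5197, -0.0146, 0.0386]
tcp_rot: [-179.9, 0.0, 86.7]
wrist_force: [-12.8, -1.0, 14.9]
opening: 0.0093
grasp_force: 23.2
```

>>> send_rows(targets="0 15.5 0 0 165;0 15.5 0 0 165;0 15.5 0 0 165;0 15.5 -40 0 165;0 15.5 -90 0 165;0 15.5 -120 0 165;0 15.5 -120 0 165;0 15.5 -120 0 165")

```text
time: 22.08
ee_pos: [0.5365, -0.0154, 0.1566]
tcp_rot: [-180.0, -0.0, 86.7]
wrist_force: [-0.5, 0.4, -0.3]
opening: 0.0303
grasp_force: 0.0
```

Run:
```python
from workcell import camera
import cv2
cv2.imwrite("pics/w6.png",camera("wrist"))
```

```text
(no output)
```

View pics/w6.png

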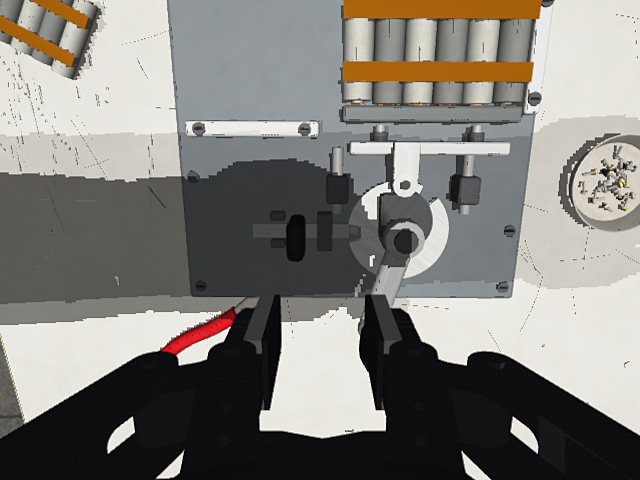

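The picture shows the catch nose in the disc notch (355,231), the tab at (296,238), the contact bar against the row, the row at the stop, and the gripper clear of everything.

```bash
python3 -c "
from workcell import ticket
print(ticket.job_done())"
```

```text
the job is handed in; nothing more can be done
None
```

The job is handed in: the row is home against the end stop, the crank has settled in the flat dwell with the contact bar against the cells, and the catch is back in. This rests on the last camera picture and the force readings; no verdict was returned, and the clamping force itself was not measured.

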